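Count a batch of vial caps on the balance

ROBOT

A 7-joint arm with a two-finger parallel gripper is mounted at the origin on the work surface. World frame = base frame: x ahead of the robot, y to its left, z up, the work surface at z = 0. Lengths are in m, angles in rad, forces in N, time in s.
With the tool pointing down it reaches from about 0.425 to 0.875 m from the base axis. Payload 4.7 kg.
Tool frame: the origin (TCP) lies between the finger pads; the fingertips stand 19 mm ahead of it and the grasp point (between the pads) is the TCP; z points along the fingers, x is the direction in which the jaws open and shut, and the axes are right-handed (so a half turn about z gives the same grasp; the last joint's range is limited). The gripper opens to 85 mm and grips with 20 to 120 N. Pads are 22 mm wide; open, the fingers measure 114 mm over their backs; the gripper's body (76 mm by 85 mm) begins 54 mm behind the grasp point. The pads swing forward as they close: fully open they stand 13 mm farther back than shut.
Start: joints at [1.228, 0.321, -0.07, 1.45, 0.023, 1.371, -0.057], TCP at [0.227, -0.609, 0.218] pointing down, gripper open.
Joint ranges: [-2.86, 2.86], [-0.3, 2.09], [-1.38, 1.24], [0.06, 2.45], [-1.56, 4.7], [0.09, 2.05], [-2.69, 2.69]. Speed limits (rad/s): [2.57, 2.57, 3.14, 3.14, 3.14, 3.14, 3.14].

INTERFACE

Orientations are given as a unit quaternion [x, y, z, w].
In Python, from plant import state, camera, get_calibration, hand_in gives the robot as it stands.
- The arm moves only by the shell command python3 -m handwheel 'ROWS'. ROWS is JSON, a list of rows, each a list of 3 entries, a list of its own where there are three numbers: the opening, from -1 (shut) to 1 (fully open), then the shift along the tool's x, y, z in m, then the turn, a rotation vector about the tool's x, y, z in rad. In form: [[jaw, [dx, dy, dz], [wx, wy, wz]], ...]. A call has 1 to 12 rows; each row shifts and turns the commanded pose from where the row before left it, along the tool's axes as they then stand; what a row does not reach is not made up. A row lasts 1/8 s, in which the tool goes at most 62.5 mm and 10.7 degrees, less where a joint would pass 70% of its speed; a pose out of reach is approached as far as the arm can. A call is refused whole if a number of a shift passes 0.0625 or a number of a turn 0.188, either way. A call with a gripper value outside its range is refused whole. The fingers move at their own pace and stop on an object; the grip force is fixed at half the most. Time passes only in rows, so rows that do not move let the fingers close. It gives the time, the measured TCP pose, the force and the opening at its end, in the units of the state.
- state(): the state, without advancing time (a new reading comes with each control period).
- camera(name): name is "side" or "top"; returns (picture, depth): 480x640x3 uint8, red, green, blue; 480x640 float32, m along the optical axis (not along the pixel's ray), 0 where there is no reading.
- get_calibration(name): a dict with "fx", "fy", "cx", "cy" (pixels), "dist" ([k1, k2, p1, p2, k3] as OpenCV has them; the pictures are not rectified), "pose" (4x4, takes a point from camera to world coordinates). Camera axes: x right, y down, z forward; pixel columns grow to the right and rows downward; lengths in m; the calibration is good to about 2 mm. A picture is of the moment at which its call begins. get_calibration takes no time and is no camera call.
- hand_in(): hands the job in, once; it reports no verdict.
The state is a dict: "clock": time; "joint_positions": joint angles; "joint_vel": joint speeds; "joint_efforts": joint torques, N m; "eef_pos": TCP position; "orientation": TCP orientation; "force": force on the tool from outside, world axes, zero at the start; "torque": the same for the moment, N m; "gripper_width": opening from 0.0 (shut) to 1.0 (fully open).
Only numpy, scipy, OpenCV 4.12 (cv2) and the standard library are available. Lean on these libraries where they do the work, as an engineer would, in place of code of your own. Each camera call takes 0.05 s, during which the arm holds its last target. There are 200 camera calls.

TASK

Count a batch of caps on the counting balance: with the dish still empty, press the yellow tare button fully down and let it come back up, then pour all six blue caps from their cup into the dish, and then press the green count button fully down and release it. Finish with the emptied cup standing upright on the bench. Do not press the red off button, press each of the other two only at its proper moment, and do not shift or knock over the other things on the bench.

Things in the scene. Friction and masses are not known exactly. Their poses are not given: they have to be found in the camera images.
- balance: counting balance, fixed to the bench: a white box 180 (along its x) x 190 x 48 mm high, with a round steel dish of 170 mm rim diameter fixed centrally on top, rim 106 mm above the bench. Origin: centre of its underside on the bench; its small green display faces its -x
- dish_in (a point): centre of the dish's inner floor, 60 mm above the bench; the dish is 46 mm deep inside, floor about 85 mm across, sloping sides, open mouth about 165 mm across
- cup: the cup to pour from: loose, round, clear plastic with a blue band below the rim, 75 mm high, flared: 50 mm outside diameter at the foot, 61 mm at 50 mm height, 66 mm at the rim; wall 3 mm, floor 4 mm, no handle, 64 to 112 g empty; its +z points out of the mouth. Origin: centre of its underside. It stands upright and holds the six blue caps loose in its lower half
- cup_rim (a point): centre of that cup's mouth, 75 mm above its underside
- cap0: one of six loose solid blue vial caps, 17 mm diameter, 14 mm high, 10 g, smooth (friction about 0.3: they slide out once the cup is tipped well past level, about 110 degrees from upright). Origin: centre of its wider end
- cap1: one of six loose solid blue vial caps, 17 mm diameter, 14 mm high, 10 g, smooth (friction about 0.3: they slide out once the cup is tipped well past level, about 110 degrees from upright). Origin: centre of its wider end
- cap2: one of six loose solid blue vial caps, 17 mm diameter, 14 mm high, 10 g, smooth (friction about 0.3: they slide out once the cup is tipped well past level, about 110 degrees from upright). Origin: centre of its wider end
- cap3: one of six loose solid blue vial caps, 17 mm diameter, 14 mm high, 10 g, smooth (friction about 0.3: they slide out once the cup is tipped well past level, about 110 degrees from upright). Origin: centre of its wider end
- cap4: one of six loose solid blue vial caps, 17 mm diameter, 14 mm high, 10 g, smooth (friction about 0.3: they slide out once the cup is tipped well past level, about 110 degrees from upright). Origin: centre of its wider end
- cap5: one of six loose solid blue vial caps, 17 mm diameter, 14 mm high, 10 g, smooth (friction about 0.3: they slide out once the cup is tipped well past level, about 110 degrees from upright). Origin: centre of its wider end
- tare_top (a point): centre of the top of the yellow tare button (32 mm diameter, 52 mm above the bench when out), which moves straight down; on a fixed grey button box 62 x 62 x 28 mm with a black round collar 44 mm across, 12 mm high, around the button; it may stand in any of six places on the bench left or right of the balance
- tare (a joint): travel of the yellow tare button: 0 out, 0.008 m fully down; spring, about 1.5 N to start and 5 N at the bottom; comes back by itself
- count_top (a point): centre of the top of the green count button, on a box like the tare button's
- count (a joint): travel of the green count button: 0 out, 0.008 m fully down, same spring
- off_top (a point): centre of the top of the red off button, on a box like the tare button's; to be left alone
- off (a joint): travel of the red off button: 0 out, 0.008 m fully down
- red_cup: bystander: loose cup of the same shape and size as the blue one, 75 mm high, red band, filled with red caps that do not come out; 120 g. Origin: centre of its underside
- yellow_cup: bystander: the same as red_cup, but with yellow band and yellow caps
- vial_a: bystander: small upright glass vial with a red stopper, 24 mm diameter, 66 mm high, 35 g, easily knocked over. Origin: centre of its underside
- vial_b: bystander: small upright glass vial with a white stopper, 24 mm diameter, 66 mm high, 35 g, easily knocked over. Origin: centre of its underside
- vial_c: bystander: small upright glass vial with a red stopper, 24 mm diameter, 66 mm high, 35 g, easily knocked over. Origin: centre of its underside
- torch: bystander: metal hand torch lying down, 180 mm long along its x, 38 mm thick at the head. Origin: under its middle, on the bench
- spatula: bystander: flat steel lab spatula lying along its x, about 150 mm long, 4 mm thick. Origin: on the bench under it
Not all that is in view belongs to the job. Leave any pink or purple look-alike of the cup alone. What is shaped like the part that bears off_top but orange is not meant.

How it is judged:
On the way, in this order (a step that is already met when the one before it is completed fails the run):
1. the yellow tare button is pressed fully down (past 6.5 of its 8 mm) while the dish is empty (value of joint tare above 0.0065 m), for 0.05 s.
2. the tare button is out again (value of joint tare below 0.0015 m), for 0.1 s.
3. all six blue caps lie in the dish (horizontal distance between each of cap0, cap1, cap2, cap3, cap4, cap5 and dish_in below 0.082 m and z of cap0 in the frame of dish_in between -0.01 and 0.06 m and z of cap1 in the frame of dish_in between -0.01 and 0.06 m and z of cap2 in the frame of dish_in between -0.01 and 0.06 m and z of cap3 in the frame of dish_in between -0.01 and 0.06 m and z of cap4 in the frame of dish_in between -0.01 and 0.06 m and z of cap5 in the frame of dish_in between -0.01 and 0.06 m), for 0.2 s.
4. the green count button is pressed fully down (past 6.5 of its 8 mm) (value of joint count above 0.0065 m), for 0.05 s.
5. the count button is out again (value of joint count below 0.0015 m), for 0.1 s.
At the end, for the whole second after the job is handed in: All six blue caps at rest in the dish (within 82 mm of its axis); all three buttons out (within 1.5 mm); the emptied cup released, upright (0.1 rad) on the bench itself; red and yellow cups, vials, torch and spatula within 30 mm of their starts, cups and vials upright (0.3 rad) (all of step 3 and linear speed of each of cap0, cap1, cap2, cap3, cap4, cap5 below 0.05 m/s and value of joint each of tare, count, off below 0.0015 m and angle between cup's own z axis and vertical below 0.1 rad and height (world z) of cup between -0.006 and 0.006 m and linear speed of cup below 0.02 m/s and distance of each of red_cup, yellow_cup, vial_a, vial_b, vial_c, torch, spatula from where it was at the start of the episode below 0.03 m and angle between each of red_cup, yellow_cup, vial_a, vial_b, vial_c's own z axis and vertical below 0.3 rad); the robot touches nothing.
It fails at once if the red off button is pressed (3 mm or more) (value of joint off above 0.003 m).
It fails at once if the tare button is pressed (3 mm or more) while a cap is in the dish (value of joint tare above 0.003 m and ((horizontal distance between cap0 and dish_in below 0.082 m and z of cap0 in the frame of dish_in between -0.01 and 0.06 m) or (horizontal distance between cap1 and dish_in below 0.082 m and z of cap1 in the frame of dish_in between -0.01 and 0.06 m) or (horizontal distance between cap2 and dish_in below 0.082 m and z of cap2 in the frame of dish_in between -0.01 and 0.06 m) or (horizontal distance between cap3 and dish_in below 0.082 m and z of cap3 in the frame of dish_in between -0.01 and 0.06 m) or (horizontal distance between cap4 and dish_in below 0.082 m and z of cap4 in the frame of dish_in between -0.01 and 0.06 m) or (horizontal distance between cap5 and dish_in below 0.082 m and z of cap5 in the frame of dish_in between -0.01 and 0.06 m))).
It fails at once if the count button is pressed (3 mm or more) before all six caps are in the dish (value of joint count above 0.003 m and not ((horizontal distance between cap0 and dish_in below 0.082 m and z of cap0 in the frame of dish_in between -0.01 and 0.06 m) and (horizontal distance between cap1 and dish_in below 0.082 m and z of cap1 in the frame of dish_in between -0.01 and 0.06 m) and (horizontal distance between cap2 and dish_in below 0.082 m and z of cap2 in the frame of dish_in between -0.01 and 0.06 m) and (horizontal distance between cap3 and dish_in below 0.082 m and z of cap3 in the frame of dish_in between -0.01 and 0.06 m) and (horizontal distance between cap4 and dish_in below 0.082 m and z of cap4 in the frame of dish_in between -0.01 and 0.06 m) and (horizontal distance between cap5 and dish_in below 0.082 m and z of cap5 in the frame of dish_in between -0.01 and 0.06 m))).
It fails at once if a bystander is shifted by more than 30 mm or a standing one tipped over (distance of any of red_cup, yellow_cup, vial_a, vial_b, vial_c, torch, spatula from where it was at the start of the episode above 0.03 m or angle between any of red_cup, yellow_cup, vial_a, vial_b, vial_c's own z axis and vertical above 0.5 rad).
It also fails if it takes over 72 s, if anything falls off the work surface, if the arm or the gripper's body presses on something with over 40 N, if the wrist force passes 120 N, or if a joint passes its speed limit or range.

## Working session

There is one attempt and no reset: what is moved stays moved. The work goes in short steps, Python scripts to look and compute and a shell command to move; the robot and the scene stay as the last step left them, time stands still between calls to the robot, and variables do not carry over. Pictures are saved under pics/ and viewed, about 8 in all and at most 12, crops included, and the job is handed in when it is done.

```bash
ls; mkdir -p pics; python3 - <<'E'
from plant import *
import cv2, json, numpy as np
print(state())
for n in("top","side"):
    p,d=camera(n); cv2.imwrite(f"pics/{n}0.png",p[...,::-1]); np.savez(f"pics/{n}0.npz",p=p,d=d)
    c=get_calibration(n); print({k:np.round(v,4).tolist() for k,v in c.items()})
E
```

```text
pics
{'clock': 0.0, 'joint_positions': array([ 1.2281284 ,  0.32182386, -0.07006869,  1.45168524,  0.02259213,
        1.37077176, -0.05692826]), 'joint_vel': array([-0.00135287, -0.00024718,  0.00138005,  0.00189417,  0.00074044,
       -0.00126444,  0.00011433]), 'joint_efforts': array([-3.89605975e-04, -4.93575490e+01, -3.82966474e-01, -3.14330864e+01,
        1.27531093e-02,  1.13636762e-02, -2.97935372e-06]), 'eef_pos': array([ 0.2267622 , -0.6085668 ,  0.21731768]), 'orientation': array([ 8.21350389e-01, -5.70423206e-01, -8.07052392e-04, -5.02648206e-04]), 'force': array([-0.14950091,  0.1534631 , -0.46863671]), 'torque': array([-0.02144186, -0.02624509, -0.04425518]), 'gripper_width': 0.9971381329123425}
{'fx': 494.9962, 'fy': 494.9962, 'cx': 317.1419, 'cy': 241.3186, 'dist': [-0.0525, 0.0, 0.0, 0.0, 0.0], 'pose': [[0.0188, -0.9945, 0.1026, 0.483], [-0.9998, -0.0191, -0.0015, -0.0389], [0.0035, -0.1025, -0.9947, 1.0607], [0.0, 0.0, 0.0, 1.0]]}
{'fx': 503.306, 'fy': 503.306, 'cx': 317.5738, 'cy': 235.3515, 'dist': [-0.1097, 0.0, 0.0, 0.0, 0.0], 'pose': [[0.9838, -0.11, 0.1418, 0.4442], [-0.1792, -0.6485, 0.7398, -0.8796], [0.0106, -0.7532, -0.6577, 0.8085], [0.0, 0.0, 0.0, 1.0]]}
```

View pics/top0.png

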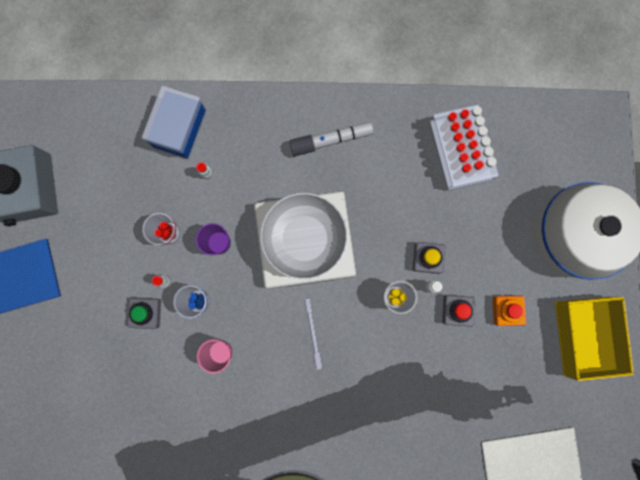

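View pics/side0.png

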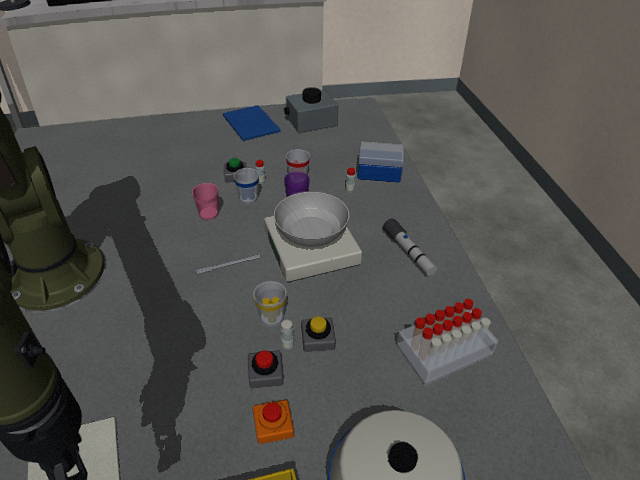

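The top view shows the dish at (303,235), tare at (431,257), count at (141,313), off at (463,311), and the blue-cap cup at (190,301). Vials stand at (158,281) and (435,287), and the spatula at (313,335). The side view agrees on all of these. Next I'll measure positions.

```bash
cat > h.py <<'E'
import cv2, numpy as np
from plant import *
def ray(n,uv):
    c=get_calibration(n);K=np.array([[c['fx'],0,c['cx']],[0,c['fy'],c['cy']],[0,0,1]])
    q=cv2.undistortPoints(np.array(uv,float).reshape(-1,1,2),K,np.array(c['dist'])).reshape(-1,2)
    T=np.array(c['pose']);return T[:3,3],np.c_[q,np.ones(len(q))]@T[:3,:3].T
def onz(n,uv,z):
    o,d=ray(n,uv);return (o+d*((z-o[2])/d[:,2])[:,None])
def blobs(p,lo,hi,roi=None,mn=12):
    m=cv2.inRange(cv2.cvtColor(p,cv2.COLOR_RGB2HSV),lo,hi)
    if roi: 
        k=np.zeros_like(m);x0,y0,x1,y1=roi;k[y0:y1,x0:x1]=255;m&=k
    n,l,s,c=cv2.connectedComponentsWithStats(m)
    return [(c[i].round(1),s[i].tolist()) for i in range(1,n) if s[i][4]>=mn],m
E
python3 - <<'E'
from h import *
np.set_printoptions(precision=4,suppress=True)
t=np.load('pics/top0.npz');s=np.load('pics/side0.npz')
C={'yellow':((22,120,90),(33,255,255)),'green':((60,120,60),(85,255,255)),'red':((0,140,90),(6,255,255)),'blue':((100,120,60),(118,255,255))}
for n,im in(('top',t),('side',s)):
    for k,(lo,hi) in C.items():
        for c,st in blobs(im['p'],lo,hi)[0]:
            z=.052
            print(n,k,c,st, onz(n,c,z)[0,:2], onz(n,c,.070)[0,:2])
# depth image points: rims etc.
for n,im in(('top',t),):
    d=im['d']; 
    v,u=np.mgrid[0:480,0:640]
    o,r=ray(n,np.c_[u.ravel(),v.ravel()]); P=(o+r*d.ravel()[:,None]).reshape(480,640,3)
    np.save('pics/P.npy',P)
    for nm,(x0,y0,x1,y1) in dict(cup=(168,280,212,322),dish=(255,185,352,285)).items():
        Q=P[y0:y1,x0:x1].reshape(-1,3); z=Q[:,2]
        hi=Q[z>(.066 if nm=='cup' else .098)]
        print(nm,len(hi),hi.min(0),hi.max(0),np.histogram(z,12))
        if len(hi)>20:
            (a,b),rr=cv2.minEnclosingCircle(hi[:,:2].astype(np.float32));print(a,b,rr)
E
python3 - <<'E'
import cv2
im=cv2.imread('pics/top0.png')
cv2.imwrite('pics/crop1.png',cv2.resize(im[190:390,110:360],None,fx=3,fy=3,interpolation=cv2.INTER_CUBIC))
E
```

```text
top yellow [432.2 256.3] [424, 248, 17, 17, 220] [ 0.5607 -0.2768] [ 0.5593 -0.2726]
top yellow [396.9 296.8] [388, 289, 19, 16, 225] [ 0.4769 -0.2045] [ 0.477  -0.2016]
top yellow [594.8 337. ] [567, 297, 66, 84, 3543] [ 0.4007 -0.6136] [ 0.4022 -0.6033]
top green [138.6 313.5] [130, 306, 18, 16, 229] [0.4327 0.3195] [0.4336 0.3131]
top red [464.2 113.7] [461, 110, 8, 8, 41] [ 0.8656 -0.3477] [ 0.8587 -0.3422]
top red [452.2 116.4] [449, 113, 7, 8, 41] [ 0.8589 -0.3219] [ 0.8522 -0.3169]
top red [467.  123.3] [464, 120, 7, 8, 38] [ 0.8445 -0.3533] [ 0.8381 -0.3477]
top red [455.  126.4] [452, 123, 7, 8, 44] [ 0.837  -0.3275] [ 0.8307 -0.3224]
top red [469.9 133.8] [467, 130, 7, 8, 40] [ 0.8217 -0.3591] [ 0.8156 -0.3534]
top red [457.9 136.4] [454, 133, 9, 8, 48] [ 0.8153 -0.3333] [ 0.8094 -0.3281]
top red [472.7 144.2] [469, 141, 8, 7, 40] [ 0.7992 -0.3646] [ 0.7935 -0.3588]
top red [460.6 146.7] [457, 143, 8, 8, 47] [ 0.7931 -0.3387] [ 0.7875 -0.3334]
top red [475.7 154.5] [472, 151, 8, 8, 41] [ 0.777  -0.3705] [ 0.7718 -0.3646]
top red [463.7 157.1] [460, 154, 8, 7, 43] [ 0.7707 -
[... 2258 characters left out ...]
65] [ 0.7209 -0.613 ]
cup 236 [ 0.429  -0.0389  0.066 ] [0.4907 0.2436 1.0607] (array([1835,    0,    0,    0,    0,    0,    0,    0,    0,    0,    0,
         13]), array([-0.0066,  0.0824,  0.1713,  0.2602,  0.3492,  0.4381,  0.5271,
        0.616 ,  0.7049,  0.7939,  0.8828,  0.9717,  1.0607]))
0.46856337785720825 0.10233188420534134 0.14209096133708954
dish 800 [ 0.483  -0.0983  0.098 ] [0.6766 0.0692 1.0607] (array([8107, 1553,    0,    0,    0,    0,    0,    0,    0,    0,    0,
         40]), array([-0.0052,  0.0836,  0.1724,  0.2613,  0.3501,  0.4389,  0.5277,
        0.6165,  0.7054,  0.7942,  0.883 ,  0.9718,  1.0607]))
0.5789668560028076 -0.01751827821135521 0.09840014576911926
```

View pics/crop1.png

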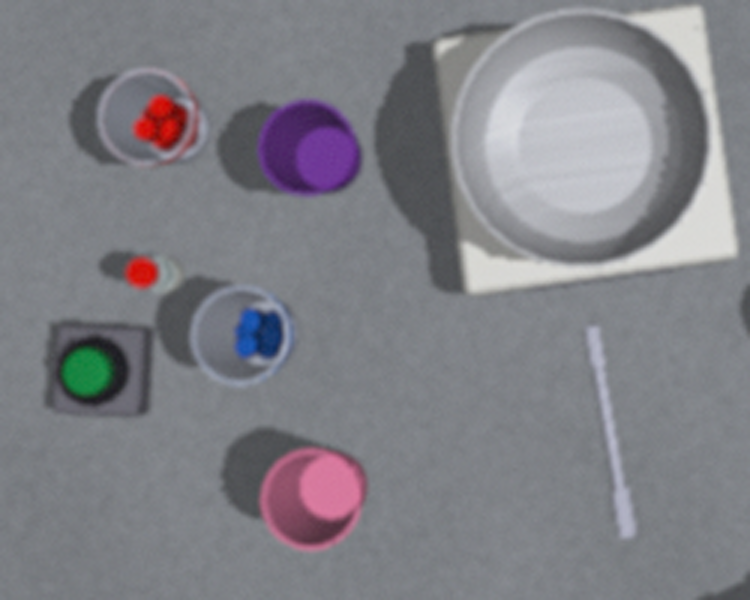

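```bash
python3 - <<'E'
from h import *
P=np.load('pics/P.npy')
for nm,(x0,y0,x1,y1),zl,zh in [('cup',(168,280,212,322),.066,.09),('dish',(255,185,352,285),.098,.12),('yellowcup',(380,276,420,318),.066,.09),('pink',(192,336,236,378),.066,.09),('purple',(192,220,234,258),.066,.09),('vial_c',(148,272,168,290),.055,.09),('vialb',(425,278,446,296),.055,.09),('tare',(420,244,444,270),.045,.065),('count',(126,300,152,328),.045,.065),('off',(450,298,476,324),.045,.065)]:
    Q=P[y0:y1,x0:x1].reshape(-1,3); Q=Q[(Q[:,2]>zl)&(Q[:,2]<zh)]
    if len(Q)<8: print(nm,len(Q));continue
    A=np.c_[2*Q[:,:2],np.ones(len(Q))]; s=np.linalg.lstsq(A,(Q[:,:2]**2).sum(1),rcond=None)[0]
    (a,b),r=cv2.minEnclosingCircle(Q[:,:2].astype(np.float32))
    print(nm,len(Q),'mean',Q.mean(0).round(4),'fit',s[:2].round(4),round(float(np.sqrt(s[2]+s[:2]@s[:2])),4),'enc',round(a,4),round(b,4),round(r,4))
# rim pixel ellipse for cup from crop; ray at z=.075
uv=[(110+240/3,190+335/3)];print('cup rim px',onz('top',uv,.075), 'dish px',onz('top',[(110+580/3,190+137/3)],.106))
s=np.load('pics/side0.npz')
print('side cup rim',onz('side',[(247,176)],.075),'dish',onz('side',[(312,216)],.106))
import os
a=cv2.imread('pics/side0.png');cv2.imwrite('pics/crop2.png',cv2.resize(a[140:350,180:400],None,fx=3,fy=2.8,interpolation=cv2.INTER_CUBIC))
E
```

```text
cup 223 mean [0.4596 0.214  0.0737] fit [0.4601 0.21  ] 0.0307 enc 0.4593 0.2108 0.0333
dish 760 mean [ 0.5975 -0.014   0.1044] fit [ 0.592  -0.0145] 0.0819 enc 0.5923 -0.0146 0.0848
yellowcup 208 mean [ 0.4762 -0.2112  0.0742] fit [ 0.4762 -0.2065] 0.0303 enc 0.4762 -0.2071 0.0328
pink 240 mean [0.3525 0.1627 0.0732] fit [0.3552 0.1591] 0.0311 enc 0.3546 0.1596 0.0333
purple 221 mean [0.5872 0.174  0.0735] fit [0.5852 0.1702] 0.031 enc 0.5858 0.1707 0.0331
vial_c 96 mean [0.4992 0.2798 0.0657] fit [0.4993 0.2798] 0.0078 enc 0.4995 0.28 0.0108
vialb 96 mean [ 0.4987 -0.2805  0.0661] fit [ 0.4988 -0.2807] 0.0077 enc 0.4985 -0.2804 0.0112
tare 196 mean [ 0.5598 -0.2752  0.0525] fit [ 0.5596 -0.2755] 0.0115 enc 0.5578 -0.2761 0.0184
count 202 mean [0.4333 0.3199 0.0518] fit [0.4333 0.3202] 0.0115 enc 0.4331 0.3205 0.0164
off 204 mean [ 0.4517 -0.3388  0.0526] fit [ 0.4516 -0.3389] 0.0117 enc 0.4516 -0.3379 0.0221
cup rim px [[0.45949885 0.20945092 0.075     ]] dish px [[ 0.59196776 -0.01338394  0.106     ]]
side cup rim [[0.46532107 0.20374991 0.075     ]] dish [[ 0.59521911 -0.0229381   0.106     ]]
```

View pics/crop2.png

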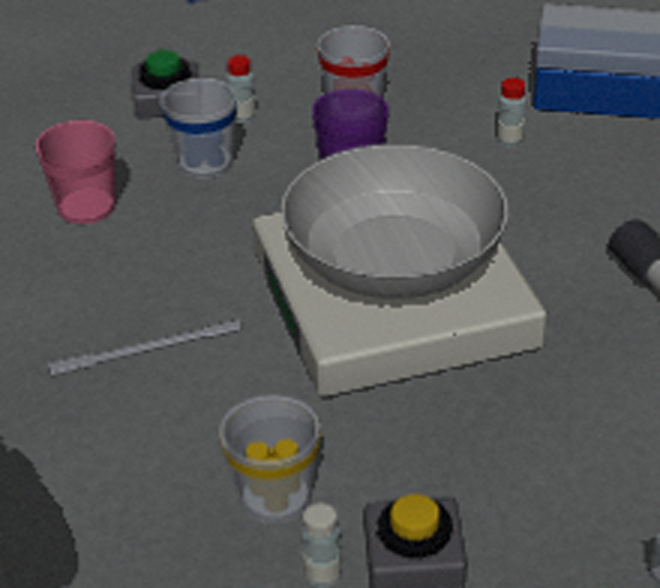

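The crop confirms the layout: the cup at crop (200,125) has clear space toward -y, the vial sits behind it, and the display faces -x. The two cameras agree to 3–6 mm, so I average them: tare (0.561,-0.279), count (0.434,0.317), cup (0.462,0.207), dish (0.593,-0.018). I'll shut the jaws and move over the tare button.

```bash
cat > go.py <<'E'
import sys, json, numpy as np
from plant import state
from scipy.spatial.transform import Rotation as R
np.set_printoptions(precision=4,suppress=True)
s=state();r=R.from_quat(s['orientation'])
print('t',s['clock'],'pos',s['eef_pos'],'F',np.array(s['force']),'w',s['gripper_width'],'\naxes',r.as_matrix().T.tolist() if 0 else r.as_matrix().T.round(3).tolist(),'q',s['joint_positions'])
if len(sys.argv)>1:
    a=json.loads(sys.argv[1]);print('tool shift',r.inv().apply(np.array(a[:3])-s['eef_pos']))
    if len(a)>3: # desired tool x-dir and z-dir
        z=np.array(a[6:9],float);z/=np.linalg.norm(z);x=np.array(a[3:6],float);x-=z*(x@z);x/=np.linalg.norm(x)
        D=R.from_matrix(np.c_[x,np.cross(z,x),z]);print('turn',(r.inv()*D).as_rotvec())
E
python3 -m handwheel '[[-1,[-0.0214,-0.0475,0],[0,0,0]],[-1,[-0.0214,-0.0475,0],[0,0,0]],[-1,[-0.0214,-0.0475,0],[0,0,0]],[-1,[-0.0214,-0.0475,0],[0,0,0]],[-1,[-0.0214,-0.0475,0],[0,0,0]],[-1,[-0.0214,-0.0475,0],[0,0,0]],[-1,[-0.0214,-0.0475,0],[0,0,0]],[-1,[-0.0214,-0.0475,0],[0,0,0]],[-1,[-0.0214,-0.0475,0],[0,0,0]],[-1,[0,0,0],[0,0,0]],[-1,[0,0,0],[0,0,0]]]'; python3 go.py '[0.561,-0.279,0.09]'
```

```text
clock: 1.48
eef_pos: [0.5597, -0.2797, 0.2178]
orientation: [0.821, -0.57, -0.001, 0.001]
force: [0.4, -1.0, -0.3]
gripper_width: 0.003
t 1.475 pos [ 0.5597 -0.2797  0.2178] F [ 0.4218 -0.9861 -0.258 ] w 0.003136208162466682 
axes [[0.349, -0.937, -0.0], [-0.937, -0.349, 0.001], [-0.001, -0.0, -1.0]] q [ 0.6969  0.2898 -0.3407  1.5062  0.0986  1.3636 -0.8651]
tool shift [-0.0002 -0.0016  0.1278]
```

```bash
python3 -m handwheel '[[-1,[0,-0.001,0.045],[0,0,0]],[-1,[0,0,0.045],[0,0,0]],[-1,[0,0,0.036],[0,0,0]],[-1,[0,0,0],[0,0,0]],[-1,[0,0,0],[0,0,0]]]'; python3 - <<'E'
from h import *
a=camera('side')[0][...,::-1];b=camera('top')[0][...,::-1]
f=lambda i,x,y:cv2.resize(i[y:y+110,x:x+110],None,fx=3.6,fy=3.6,interpolation=cv2.INTER_CUBIC)
cv2.imwrite('pics/t1.png',np.hstack([f(a,262,250),f(b,375,200)]))
E
```

```text
clock: 2.1
eef_pos: [0.5615, -0.2805, 0.094]
orientation: [0.821, -0.571, 0.001, 0.0]
force: [-0.1, -0.9, 0.9]
gripper_width: 0.004
```

View pics/t1.png

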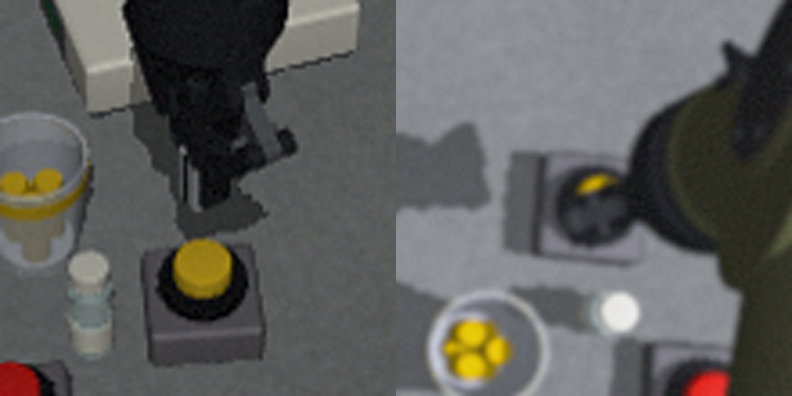

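Left half shows the shut fingertips right above the yellow button, with the vial clear. The top half agrees. I'll press now.

```bash
python3 -m handwheel '[[-1,[0,0,0.018],[0,0,0]],[-1,[0,0,0.007],[0,0,0]],[-1,[0,0,0.004],[0,0,0]],[-1,[0,0,0.002],[0,0,0]],[-1,[0,0,0],[0,0,0]]]'; python3 go.py
```

```text
clock: 2.82
eef_pos: [0.5613, -0.2789, 0.0614]
orientation: [0.821, -0.57, 0.0, 0.0]
force: [1.1, 0.2, 0.2]
gripper_width: 0.003
t 2.825 pos [ 0.5613 -0.2789  0.0614] F [1.1019 0.2036 0.2122] w 0.002954576106148944 
axes [[0.349, -0.937, 0.0], [-0.937, -0.349, 0.0], [-0.0, -0.0, -1.0]] q [ 0.6837  0.4112 -0.3279  1.6766  0.1466  1.078  -0.9022]
```

```bash
python3 -m handwheel '[[-1,[0,0,0.002],[0,0,0]],[-1,[0,0,0],[0,0,0]],[-1,[0,0,0],[0,0,0]]]'; python3 go.py; python3 - <<'E'
from h import *
a=camera('side')[0][...,::-1];b=camera('top')[0][...,::-1]
f=lambda i,x,y:cv2.resize(i[y:y+110,x:x+110],None,fx=3.6,fy=3.6,interpolation=cv2.INTER_CUBIC)
cv2.imwrite('pics/t2.png',np.hstack([f(a,262,250),f(b,375,200)]))
E
```

```text
clock: 3.2
eef_pos: [0.5613, -0.279, 0.0595]
orientation: [0.821, -0.57, 0.0, 0.0]
force: [0.2, 0.5, -0.7]
gripper_width: 0.001
t 3.2 pos [ 0.5613 -0.279   0.0595] F [ 0.2246  0.4567 -0.7439] w 0.0012881175265027716 
axes [[0.349, -0.937, 0.0], [-0.937, -0.349, -0.0], [0.0, -0.0, -1.0]] q [ 0.6835  0.413  -0.3275  1.6782  0.1475  1.0745 -0.9028]
```

View pics/t2.png

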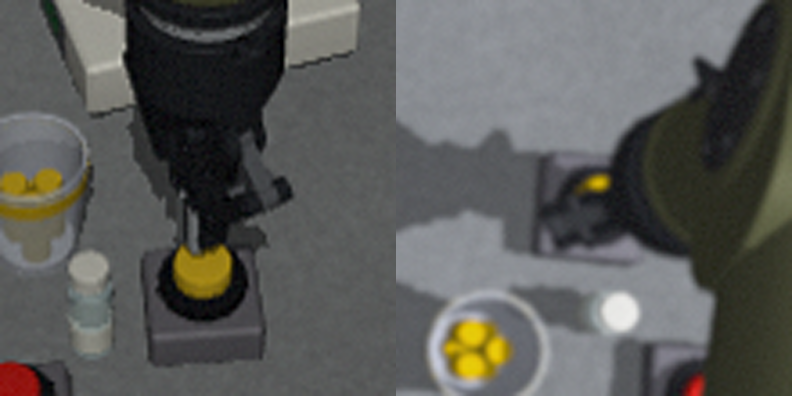

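The fingertips appear just at the button and not yet pressing it. I'll go down in small steps and watch the force.

```bash
for i in 1 2; do python3 -m handwheel '[[-1,[0,0,0.003],[0,0,0]],[-1,[0,0,0],[0,0,0]]]' | grep -E 'pos|force'; done; python3 -m handwheel '[[-1,[0,0,0.003],[0,0,0]],[-1,[0,0,0],[0,0,0]]]' | grep -E 'pos|force'
```

```text
eef_pos: [0.561, -0.2789, 0.056]
force: [-0.5, 0.3, 0.7]
eef_pos: [0.561, -0.2789, 0.053]
force: [-0.1, -0.3, 0.0]
eef_pos: [0.561, -0.2789, 0.05]
force: [-0.4, 0.2, 1.1]
```

```bash
for i in 1 2; do python3 -m handwheel '[[-1,[0,0,0.002],[0,0,0]],[-1,[0,0,0],[0,0,0]]]' | grep -E 'pos|force'; done;  python3 - <<'E'
from h import *
a=camera('side')[0][...,::-1];b=camera('top')[0][...,::-1]
f=lambda i,x,y:cv2.resize(i[y:y+70,x:x+70],None,fx=5.6,fy=5.6,interpolation=cv2.INTER_CUBIC)
cv2.imwrite('pics/t3.png',np.hstack([f(a,282,280),f(b,395,220)]))
E
```

```text
eef_pos: [0.5611, -0.2789, 0.0482]
force: [-0.5, -0.1, -0.5]
eef_pos: [0.5611, -0.2789, 0.0462]
force: [-0.0, 0.4, -0.2]
```

View pics/t3.png

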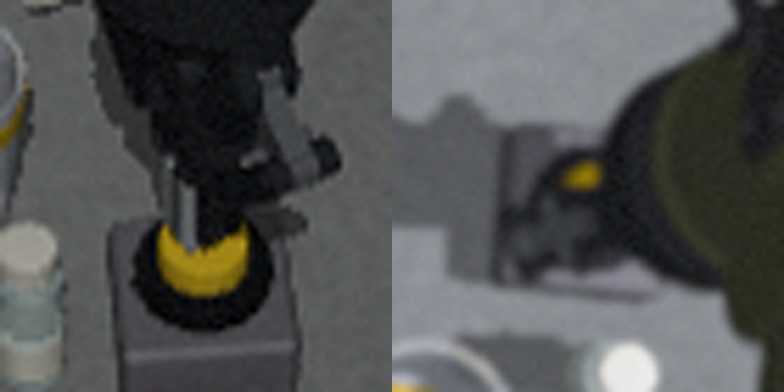

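```bash
 python3 - <<'E'
from h import *
np.set_printoptions(precision=3,suppress=True)
p,d=camera('side')
v,u=np.mgrid[280:350,282:352]
o,r=ray('side',np.c_[u.ravel(),v.ravel()]);P=(o+r*d[280:350,282:352].ravel()[:,None]).reshape(70,70,3)
for row in range(24,56,3): print(row+280,p[row+280,312:326:3].tolist(),P[row,30:44:3].reshape(-1).round(3).tolist())
m=blobs(p,(22,120,60),(33,255,255),(300,300,340,345))[1]
Q=P[m[280:350,282:352]>0];print('yellow',len(Q),Q.mean(0),np.percentile(Q[:,2],[5,50,95]))
E
```

```text
304 [[19, 16, 22], [12, 14, 12], [18, 20, 21], [16, 16, 20], [7, 8, 3]] [0.55, -0.282, 0.113, 0.552, -0.3, 0.132, 0.558, -0.298, 0.129, 0.564, -0.296, 0.126, 0.572, -0.285, 0.111]
307 [[42, 44, 43], [12, 12, 18], [23, 18, 22], [12, 16, 19], [23, 21, 25]] [0.551, -0.28, 0.102, 0.552, -0.301, 0.126, 0.558, -0.297, 0.12, 0.565, -0.291, 0.111, 0.57, -0.294, 0.114]
310 [[56, 59, 62], [16, 21, 23], [18, 19, 18], [16, 20, 22], [11, 15, 14]] [0.55, -0.281, 0.095, 0.553, -0.295, 0.111, 0.559, -0.296, 0.11, 0.564, -0.3, 0.114, 0.566, -0.312, 0.127]
313 [[52, 53, 56], [63, 63, 67], [14, 17, 14], [25, 21, 27], [14, 17, 20]] [0.55, -0.283, 0.088, 0.554, -0.294, 0.1, 0.557, -0.304, 0.111, 0.561, -0.312, 0.121, 0.564, -0.323, 0.133]
316 [[57, 61, 60], [95, 97, 99], [11, 11, 15], [20, 19, 22], [11, 10, 12]] [0.551, -0.28, 0.076, 0.555, -0.289, 0.087, 0.56, -0.293, 0.09, 0.561, -0.314, 0.115, 0.565, -0.322, 0.124]
319 [[54, 57, 60], [94, 98, 99], [16, 21, 18], [19, 16, 19], [13, 14, 15]] [0.55, -0.281, 0.069, 0.555, -0.289, 0.078, 0.559, -0.294, 0.083, 0.565, -0.295, 0.082, 0.572, -0.29, 0.075]
322 [
[... 288 characters left out ...]
, 0.556, -0.283, 0.052, 0.562, -0.284, 0.053, 0.567, -0.285, 0.052, 0.573, -0.284, 0.05]
328 [[108, 90, 4], [152, 126, 22], [162, 136, 19], [153, 126, 16], [119, 99, 20]] [0.55, -0.287, 0.049, 0.555, -0.288, 0.049, 0.56, -0.29, 0.051, 0.566, -0.29, 0.05, 0.572, -0.29, 0.048]
331 [[20, 20, 19], [117, 95, 18], [140, 116, 25], [105, 85, 17], [24, 20, 12]] [0.549, -0.289, 0.043, 0.555, -0.289, 0.041, 0.56, -0.292, 0.044, 0.566, -0.29, 0.041, 0.572, -0.293, 0.043]
334 [[16, 13, 18], [12, 15, 17], [9, 11, 15], [17, 18, 21], [13, 14, 12]] [0.548, -0.294, 0.04, 0.554, -0.295, 0.041, 0.559, -0.298, 0.042, 0.565, -0.297, 0.04, 0.571, -0.297, 0.038]
yellow 146 [ 0.56  -0.29   0.055] [0.042 0.05  0.059]
```

Depth shows the button top still at 0.052 m and the visible fingertip at about 0.065 m, while TCP z reads 0.046. So the tip is about 19 mm above the reported TCP, not 19 mm ahead of it. I'll go by the measurement and feel for contact.

```bash
python3 -m handwheel '[[-1,[0,0,0.006],[0,0,0]],[-1,[0,0,0.004],[0,0,0]],[-1,[0,0,0],[0,0,0]],[-1,[0,0,0],[0,0,0]]]' | grep -E 'pos|force';python3 -m handwheel '[[-1,[0,0,0.003],[0,0,0]],[-1,[0,0,0],[0,0,0]],[-1,[0,0,0],[0,0,0]]]' | grep -E 'pos|force'; python3 - <<'E'
from h import *
np.set_printoptions(precision=3,suppress=True)
p,d=camera('side')
c,m=blobs(p,(22,120,60),(33,255,255),(300,300,340,345));print(c)
v,u=np.nonzero(m);o,r=ray('side',np.c_[u,v]);P=o+r*d[v,u][:,None];print(np.percentile(P[:,2],[5,25,50,75,95]))
E
```

```text
eef_pos: [0.5613, -0.279, 0.0367]
force: [-0.0, 0.0, 3.3]
eef_pos: [0.5614, -0.2791, 0.0336]
force: [-0.5, 0.5, 3.5]
[(array([317.7, 328.2]), [310, 322, 16, 11, 85])]
[0.04  0.043 0.046 0.047 0.054]
```

Contact confirmed. I'll push to the bottom.

```bash
python3 -m handwheel '[[-1,[0,0,0.002],[0,0,0]],[-1,[0,0,0],[0,0,0]],[-1,[0,0,0],[0,0,0]]]' | grep -E 'pos|force';python3 -m handwheel '[[-1,[0,0,0.002],[0,0,0]],[-1,[0,0,0],[0,0,0]],[-1,[0,0,0],[0,0,0]]]' | grep -E 'pos|force'; python3 - <<'E'
from h import *
np.set_printoptions(precision=3,suppress=True)
p,d=camera('side')
c,m=blobs(p,(22,120,60),(33,255,255),(300,300,340,345));print(c)
v,u=np.nonzero(m);o,r=ray('side',np.c_[u,v]);P=o+r*d[v,u][:,None];print(np.percentile(P[:,2],[5,25,50,75,95]))
E
```

```text
eef_pos: [0.5614, -0.2791, 0.0316]
force: [0.1, 0.7, 4.1]
eef_pos: [0.5614, -0.2791, 0.0311]
force: [-3.8, 1.6, 14.0]
[(array([317.7, 328.7]), [310, 323, 16, 10, 72])]
[0.04  0.041 0.043 0.045 0.051]
```

It bottomed out: the force jumped to 14 N at reported z 0.031. For the record, the shut fingertip sits 13 mm above the reported z. I'll lift, open, and check that the button is back out.

```bash
python3 -m handwheel '[[-1,[0,0,-0.02],[0,0,0]],[-1,[0,0,-0.05],[0,0,0]],[-1,[0,0,-0.06],[0,0,0]],[-1,[0,0,-0.06],[0,0,0]],[1,[0,0,0],[0,0,0]],[1,[0,0,0],[0,0,0]],[1,[0,0,0],[0,0,0]]]' | grep -E 'pos|force'; python3 - <<'E'
from h import *
np.set_printoptions(precision=3,suppress=True)
p,d=camera('side')
c,m=blobs(p,(22,120,60),(33,255,255),(300,300,340,345));print(c)
v,u=np.nonzero(m);o,r=ray('side',np.c_[u,v]);P=o+r*d[v,u][:,None];print(np.percentile(P[:,2],[5,25,50,75,95]))
E
python3 go.py '[0.462,0.05,0.22,-0.35,0.94,0,0,0,-1]'
```

```text
eef_pos: [0.56, -0.2785, 0.2172]
force: [-0.0, 0.4, -0.3]
[(array([317.8, 324.2]), [310, 316, 17, 17, 222])]
[0.04  0.048 0.051 0.053 0.054]
t 7.35 pos [ 0.5601 -0.2786  0.2172] F [ 0.2131 -0.4335 -0.4533] w 0.7256392016592822 
axes [[0.349, -0.937, -0.003], [-0.937, -0.349, 0.003], [-0.003, 0.002, -1.0]] q [ 0.6971  0.2921 -0.3432  1.5048  0.0988  1.3656 -0.8672]
tool shift [-0.3422 -0.0228 -0.0019]
turn [-0.0044  0.0041 -3.1412]
```

The yellow button is back out, with its top at about 0.053 m. Plan for the cup: a sideways grasp with the tool pointing +y about 35° below horizontal and the jaws along x, then pour by rolling about the tool axis. First I'll compute the shift and turn to a staging pose.

```bash
python3 go.py '[0.462,0.0,0.25,1,0,0,0,0.82,-0.57]'
```

```text
t 7.35 pos [ 0.5601 -0.2786  0.2172] F [ 0.2131 -0.4335 -0.4533] w 0.7256392016592822 
axes [[0.349, -0.937, -0.003], [-0.937, -0.349, 0.003], [-0.003, 0.002, -1.0]] q [ 0.6971  0.2921 -0.3432  1.5048  0.0988  1.3656 -0.8672]
tool shift [-0.2954 -0.0052 -0.032 ]
turn [ 0.8391 -0.5787 -1.116 ]
```

```bash
python3 -m handwheel '[[1,[-0.049,0,-0.006],[0,0,-0.1736]],[1,[-0.049,0.009,-0.006],[0,0,-0.1736]],[1,[-0.047,0.017,-0.006],[0,0,-0.1736]],[1,[-0.043,0.025,-0.006],[0,0,-0.1736]],[1,[-0.038,0.032,-0.006],[0,0,-0.1736]],[1,[-0.03,0.038,-0.006],[0,0,-0.1736]],[1,[0,0,0],[0,0,-0.1736]],[1,[0,0,0],[0,0,0]],[1,[0,0,0],[0,0,0]]]' >/dev/null; python3 go.py '[0.462,0.0,0.25,1,0,0,0,0.82,-0.57]'
```

```text
t 8.475 pos [ 0.3293 -0.1962  0.2548] F [ 0.0348 -0.2063 -0.4132] w 1.0023571405519112 
axes [[1.0, -0.0, -0.001], [-0.0, -1.0, -0.001], [-0.001, 0.001, -1.0]] q [ 0.776  -0.2678 -0.2506  1.9751 -0.0664  1.428   0.5433]
tool shift [ 0.1326 -0.1962  0.0048]
turn [ 0.9626  0.0009 -0.0008]
```

```bash
python3 -m handwheel '[[1,[0.033,-0.049,0],[0,0,0]],[1,[0.033,-0.049,0],[0,0,0]],[1,[0.033,-0.049,0],[0,0,0]],[1,[0.033,-0.049,0],[0,0,0]],[1,[0,0,0],[0.16,0,0]],[1,[0,0,0],[0.16,0,0]],[1,[0,0,0],[0.16,0,0]],[1,[0,0,0],[0.16,0,0]],[1,[0,0,0],[0.16,0,0]],[1,[0,0,0],[0.16,0,0]],[1,[0,0,0],[0,0,0]],[1,[0,0,0],[0,0,0]]]' >/dev/null; python3 go.py '[0.462,0.10,0.15,1,0,0,0,0.82,-0.57]';python3 - <<'E'
from h import *
a,d=camera('side');np.savez('pics/s4.npz',p=a,d=d);b,d=camera('top');np.savez('pics/t4.npz',p=b,d=d)
cv2.imwrite('pics/v4.png',np.hstack([a[60:360,100:500,::-1],b[120:420,100:500,::-1]]))
E
```

```text
t 9.975 pos [0.4613 0.0004 0.2559] F [ 0.2054 -0.1583 -0.07  ] w 1.0017459370259607 
axes [[1.0, 0.003, -0.0], [0.002, -0.575, -0.818], [-0.002, 0.818, -0.575]] q [ 0.8343  0.2293 -0.336   1.8286 -0.7355  1.6392  0.6515]
tool shift [0.001  0.0294 0.1424]
turn [0.005  0.0023 0.0015]
```

View pics/v4.png

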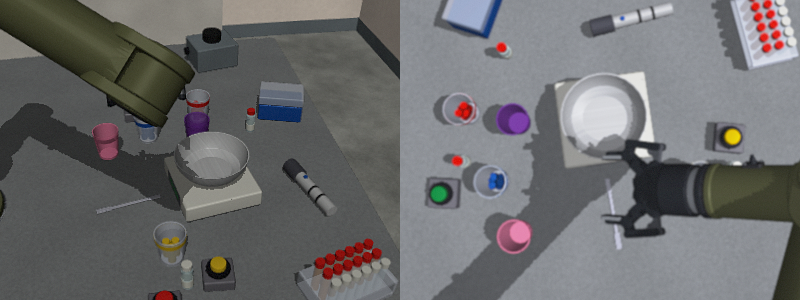

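The tool points sideways at the cup with open jaws. In the top half the fingertips are at about composite (605,155) and (612,213). I'll measure them in 3D to find the true tool offset.

```bash
python3 - <<'E'
from h import *
np.set_printoptions(precision=3,suppress=True)
t=np.load('pics/t4.npz');p,d=t['p'],t['d']
v,u=np.mgrid[0:480,0:640];o,r=ray('top',np.c_[u.ravel(),v.ravel()]);P=(o+r*d.ravel()[:,None])
k=(p.reshape(-1,3).max(1)<75)&(P[:,2]>.14)&(P[:,2]<.6)&(P[:,1]>-.12)
P=P[k]
s=P-np.array([.4613,.0004,.2559]); ax=np.array([[1,.003,0],[.002,-.575,-.818],[-.002,.818,-.575]])
L=s@ax.T  # tool coords
for side in(-1,1):
    M=L[(L[:,0]*side>.02)&(L[:,0]*side<.07)]
    print(side,len(M),'z pct',np.percentile(M[:,2],[90,95,98,100]))
    for a in np.arange(-.1,.03,.01):
        q=M[(M[:,2]>=a)&(M[:,2]<a+.01)]
        if len(q): print(round(a,3),len(q),'x',q[:,0].min(),q[:,0].max(),'y',q[:,1].min(),q[:,1].max())
E
```

```text
-1 1155 z pct [-0.076 -0.069 -0.049 -0.036]
-0.1 145 x -0.06971742184578678 -0.02016129664661707 y -0.02015321274701484 0.012576187689629143
-0.09 115 x -0.0694655494311869 -0.030496621266212904 y -0.01907609335189405 0.00878101327096531
-0.08 117 x -0.06963429566843107 -0.0401724130480703 y -0.015958729974240457 0.009383220498991183
-0.07 21 x -0.05906759308069373 -0.04455377964184441 y -0.014304189390208923 -0.0033588319165889285
-0.06 17 x -0.055915793918987766 -0.04446467679664004 y -0.012187365641559818 -0.005033207026298218
-0.05 16 x -0.056452900062729 -0.044385712584255374 y -0.00919879322652856 0.003739195549789083
-0.04 8 x -0.055385239418247634 -0.04461302476928609 y -0.00819314965719002 -0.003402533168188569
1 992 z pct [-0.074 -0.062 -0.047 -0.036]
-0.1 143 x 0.021057277422630836 0.06886050158929626 y -0.020448244061365015 0.011380358588655284
-0.09 127 x 0.02981458267191715 0.06908104831057064 y -0.01848136436578434 0.008434666058283377
-0.08 120 x 0.03436516703223795 0.06914420024436532 y -0.01566661239740304 0.010202539318493884
-0.07 25 x 0.042008060209338435 0.06203375042543025 y -0.013027220401677989 -0.0034080914702968646
-0.06 23 x 0.04111031332667653 0.05449409694868479 y -0.00948747474481334 0.011187382120082627
-0.05 15 x 0.049820462878114334 0.053109774885977554 y -0.009544411071203721 -0.005156116828834062
-0.04 9 x 0.049935858940367346 0.053173791304020245 y -0.00923797404904128 -0.005525464401345135
```

The reported TCP lies about 32 mm ahead of the true grasp point, along tool z, in both measurements. I'll include that when approaching the cup.

```bash
python3 -m handwheel '[[1,[0,0.025,0.03],[0.005,0,0]],[1,[0,0.025,0.04],[0,0,0]],[1,[0,0,0.05],[0,0,0]],[1,[0,0,0.05],[0,0,0]],[1,[0,0,0.047],[0,0,0]],[1,[0,0,0],[0,0,0]],[1,[0,0,0],[0,0,0]]]' >/dev/null; python3 go.py '[0.461,0.24,0.027,1,0,0,0,0.82,-0.57]';python3 - <<'E'
from h import *
np.set_printoptions(precision=3,suppress=True)
b,d=camera('top')
cv2.imwrite('pics/v5.png',cv2.resize(b[230:370,100:320,::-1],None,fx=3,fy=3,interpolation=cv2.INTER_CUBIC))
E
```

```text
t 10.95 pos [0.4615 0.1492 0.0917] F [0.5084 0.2354 1.003 ] w 1.000074005675597 
axes [[1.0, 0.002, 0.003], [0.004, -0.571, -0.821], [-0.0, 0.821, -0.571]] q [ 0.6753  0.3662 -0.4431  2.0842 -0.8501  1.1865  0.7668]
tool shift [-0.0005  0.0012  0.1115]
turn [0.0003 0.0004 0.0035]
```

View pics/v5.png

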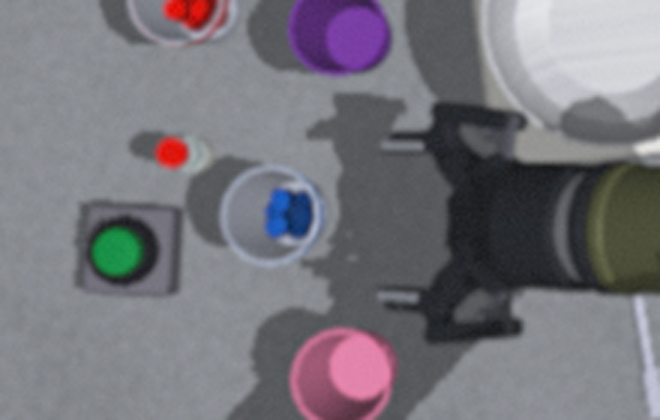

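Jaws and cup line up: tips at crop rows 145 and 295, cup centre at row 215. The lower knuckle would pass close to the pink cup, though. I'll yaw the approach about 10° so both look-alikes clear.

```bash
python3 -m handwheel '[[1,[0.0095,0,0],[0,-0.074,-0.0515]],[1,[0,0,0],[0,-0.074,-0.0515]],[1,[0,0,0],[0,0,0]],[1,[0,0,0],[0,0,0]]]' >/dev/null; python3 go.py '[0.455,0.2395,0.027,0.985,0.174,0,-0.143,0.811,-0.57]'
```

```text
t 11.5 pos [0.4703 0.1485 0.0908] F [0.0595 0.1164 0.1362] w 1.0003450421076374 
axes [[0.984, 0.178, 0.0], [0.102, -0.561, -0.822], [-0.146, 0.808, -0.57]] q [ 0.6199  0.4688 -0.4453  1.9425 -0.7208  1.2805  0.7578]
tool shift [ 0.0012 -0.0002  0.1122]
turn [0.0012 0.0038 0.0029]
```

```bash
python3 -m handwheel '[[1,[0.001,0,0.03],[0,0,0]],[1,[0,0,0.03],[0,0,0]],[1,[0,0,0.02],[0,0,0]],[1,[0,0,0.02],[0,0,0]],[1,[0,0,0.012],[0,0,0]],[1,[0,0,0],[0,0,0]],[1,[0,0,0],[0,0,0]]]'; python3 - <<'E'
from h import *
a,_=camera('side');b,_=camera('top')
f=lambda i,x,y:cv2.resize(i[y:y+100,x:x+120,::-1],None,fx=3.3,fy=3.3,interpolation=cv2.INTER_CUBIC)
cv2.imwrite('pics/v6.png',np.hstack([f(a,190,130),f(b,130,255)]))
E
```

```text
clock: 12.38
eef_pos: [0.4553, 0.2391, 0.0271]
orientation: [0.882, 0.08, -0.041, -0.462]
force: [0.5, 0.4, 0.3]
gripper_width: 0.995
```

View pics/v6.png

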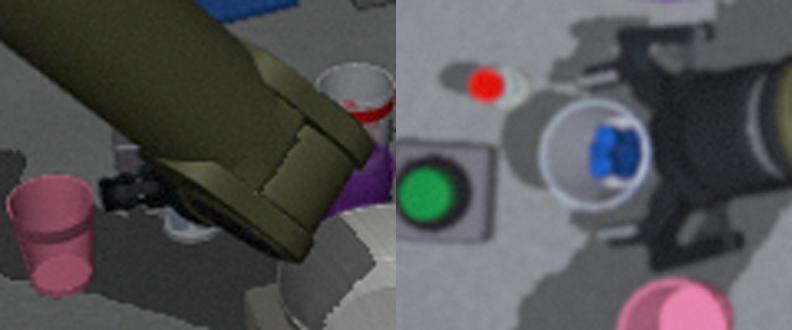

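Tips straddle the cup, its rim centred between the fingers, and both look-alikes are clear. I'll go 4 mm further in, then close.

```bash
python3 -m handwheel '[[1,[0,0,0.004],[0,0,0]],[-1,[0,0,0],[0,0,0]],[-1,[0,0,0],[0,0,0]],[-1,[0,0,0],[0,0,0]],[-1,[0,0,0],[0,0,0]],[-1,[0,0,0],[0,0,0]],[-1,[0,0,0],[0,0,0]],[-1,[0,0,0],[0,0,0]]]'; python3 go.py '[0.455,0.24,0.20]'
```

```text
clock: 13.48
eef_pos: [0.4543, 0.2431, 0.025]
orientation: [0.882, 0.08, -0.042, -0.462]
force: [0.4, -1.6, 5.1]
gripper_width: 0.7
t 13.475 pos [0.4543 0.2431 0.025 ] F [ 0.4492 -1.5714  5.1496] w 0.7001367906002982 
axes [[0.984, 0.18, 0.001], [0.103, -0.56, -0.822], [-0.148, 0.809, -0.569]] q [ 0.5118  0.5595 -0.5078  2.0292 -0.8024  1.0463  0.7916]
tool shift [ 0.0002 -0.1421 -0.1022]
```

Gripped at an opening of about 59.5 mm, which matches the cup near 45 mm height. I'll lift it.

```bash
python3 -m handwheel '[[-1,[0,-0.008,-0.0057],[0,0,0]],[-1,[0,-0.0164,-0.0114],[0,0,0]],[-1,[0,-0.0329,-0.0228],[0,0,0]],[-1,[0,-0.041,-0.0285],[0,0,0]],[-1,[0,-0.041,-0.0285],[0,0,0]],[-1,[0,-0.041,-0.0285],[0,0,0]],[-1,[0,0,0],[0,0,0]],[-1,[0,0,0],[0,0,0]]]'; python3 go.py; python3 - <<'E'
from h import *
np.set_printoptions(precision=3,suppress=True)
for n in('top','side'):
    p,d=camera(n);c,m=blobs(p,(100,120,60),(118,255,255),(120,60,420,420),8)
    for q,s in c:
        o,r=ray(n,[q]);print(n,q,s,(o+r*d[int(q[1]),int(q[0])])[0])
E
```

```text
clock: 14.48
eef_pos: [0.4533, 0.2425, 0.2431]
orientation: [0.883, 0.08, -0.042, -0.461]
force: [-0.2, 0.9, -1.3]
gripper_width: 0.696
t 14.475 pos [0.4533 0.2425 0.2431] F [-0.1837  0.9297 -1.2582] w 0.6962790214191663 
axes [[0.984, 0.181, -0.001], [0.103, -0.562, -0.821], [-0.149, 0.807, -0.571]] q [ 0.5762  0.1823 -0.5551  1.9322 -0.8565  1.4007  0.5094]
top [188.2 135. ] [151, 104, 54, 54, 435] [0.808 0.236 0.048]
top [321.9 137.9] [321, 137, 3, 3, 8] [ 0.81  -0.046  0.037]
top [163.1 306.6] [155, 297, 17, 20, 280] [0.454 0.213 0.237]
side [258.7 126.7] [235, 110, 45, 31, 663] [0.525 0.58  0.007]
side [227.  117.7] [225, 114, 5, 10, 18] [0.426 0.659 0.008]
side [379.5 172.8] [358, 164, 44, 18, 626] [0.829 0.23  0.027]
side [405.2 236. ] [404, 235, 4, 3, 10] [ 0.814 -0.046  0.035]
```

The cup came up with the caps inside, at z≈0.237 as expected for the lift. Next I'll pitch the tool to level here, up high, and check the joints.

```bash
python3 -m handwheel '[[-1,[0,0,0],[0.12,0,0]],[-1,[0,0,0],[0.12,0,0]],[-1,[0,0,0],[0.12,0,0]],[-1,[0,0,0],[0.12,0,0]],[-1,[0,0,0],[0.12,0,0]],[-1,[0,0,0],[0,0,0]],[-1,[0,0,0],[0,0,0]]]'; python3 go.py '[0.632,0.033,0.25]'
```

```text
clock: 15.45
eef_pos: [0.454, 0.243, 0.2443]
orientation: [0.707, 0.064, -0.064, -0.702]
force: [0.7, 0.2, -0.7]
gripper_width: 0.701
t 15.45 pos [0.454  0.243  0.2443] F [ 0.688   0.1543 -0.6866] w 0.7012142666473344 
axes [[0.984, 0.181, 0.0], [0.001, -0.007, -1.0], [-0.181, 0.983, -0.007]] q [ 0.6663  0.587  -0.5574  1.9719 -1.0965  1.5693  0.8601]
tool shift [ 0.137  -0.0041 -0.2387]
```

```bash
python3 -m handwheel '[[-1,[0.0115,0,-0.02],[0,0,0]],[-1,[0.0228,0,-0.04],[0,0,0]],[-1,[0.0228,0,-0.04],[0,0,0]],[-1,[0.0228,0,-0.04],[0,0,0]],[-1,[0.0228,0,-0.04],[0,0,0]],[-1,[0.0228,0,-0.04],[0,0,0]],[-1,[0.0115,0,-0.0187],[0,0,0]],[-1,[0,0,0],[0,0,0]],[-1,[0,0,0],[0,0,0]]]'; python3 go.py '[0.632,0.033,0.20]'
```

```text
clock: 16.58
eef_pos: [0.6312, 0.0338, 0.2468]
orientation: [0.706, 0.065, -0.064, -0.702]
force: [-0.4, 0.4, -1.6]
gripper_width: 0.701
t 16.575 pos [0.6312 0.0338 0.2468] F [-0.3589  0.3509 -1.5853] w 0.7010546751168666 
axes [[0.983, 0.182, 0.001], [0.002, -0.006, -1.0], [-0.182, 0.983, -0.007]] q [ 0.6788  0.921  -0.4273  1.3106 -0.9558  1.8705  0.6103]
tool shift [ 0.0006  0.0468 -0.0006]
```

```bash
python3 -m handwheel '[[-1,[0,0.02,0],[0,0,0]],[-1,[0,0.022,0],[0,0,0]],[-1,[0,0,0],[0,0,-0.18]],[-1,[0,0,0],[0,0,-0.18]],[-1,[0,0,0],[0,0,-0.18]],[-1,[0,0,0],[0,0,-0.18]],[-1,[0,0,0],[0,0,-0.18]],[-1,[0,0,0],[0,0,-0.18]],[-1,[0,0,0],[0,0,-0.18]],[-1,[0,0,0],[0,0,0]],[-1,[0,0,0],[0,0,0]]]'; python3 go.py '[0.632,0.033,0.205]'
```

```text
clock: 17.95
eef_pos: [0.6316, 0.0326, 0.2027]
orientation: [-0.533, -0.467, -0.361, 0.606]
force: [-0.4, 0.1, -1.7]
gripper_width: 0.696
t 17.95 pos [0.6316 0.0326 0.2027] F [-0.3892  0.0629 -1.7355] w 0.6955159379225402 
axes [[0.303, 0.061, 0.951], [0.936, 0.17, -0.309], [-0.181, 0.984, -0.005]] q [ 0.7957  1.0406 -0.6269  1.2992 -0.7901  1.7724  1.8381]
tool shift [ 0.0023 -0.0003  0.0003]
```

Negative roll uses up joint 7's positive range, since it's already at 1.84. I'll roll back and pour the other way, where there are 3.3 rad available, shifting the grip point 90 mm toward -x.

```bash
python3 -m handwheel '[[-1,[0,0,0],[0,0,0.18]],[-1,[0,0,0],[0,0,0.18]],[-1,[0,0,0],[0,0,0.18]],[-1,[0,0,0],[0,0,0.18]],[-1,[0,0,0],[0,0,0.18]],[-1,[0,0,0],[0,0,0.18]],[-1,[0,0,0],[0,0,0.18]],[-1,[-0.0295,0,0.0055],[0,0,0]],[-1,[-0.0295,0,0.0055],[0,0,0]],[-1,[-0.0295,0,0.0055],[0,0,0]],[-1,[0,0,0],[0,0,0]]]'; python3 go.py '[0.542,0.033,0.205]'
```

```text
clock: 19.32
eef_pos: [0.5406, 0.0323, 0.2032]
orientation: [0.707, 0.063, -0.065, -0.702]
force: [0.9, 0.4, -0.8]
gripper_width: 0.694
t 19.325 pos [0.5406 0.0323 0.2032] F [ 0.8522  0.4344 -0.8199] w 0.6941903030208916 
axes [[0.984, 0.18, -0.004], [-0.003, -0.007, -1.0], [-0.18, 0.984, -0.006]] q [ 0.7568  0.8485 -0.3996  1.5568 -0.8922  1.8389  0.784 ]
tool shift [ 0.0015 -0.0018  0.0004]
```

```bash
python3 -m handwheel '[[-1,[0,0,0],[0,0,0.18]],[-1,[0,0,0],[0,0,0.18]],[-1,[0,0,0],[0,0,0.18]],[-1,[0,0,0],[0,0,0.18]],[-1,[0,0,0],[0,0,0.18]],[-1,[0,0,0],[0,0,0.18]],[-1,[0,0,0],[0,0,0.18]],[-1,[0,0,0],[0,0,0]],[-1,[0,0,0],[0,0,0]]]'; python3 go.py '[0.542,0.033,0.205]'
```

```text
clock: 20.45
eef_pos: [0.5423, 0.033, 0.2035]
orientation: [0.609, -0.363, -0.465, -0.53]
force: [0.1, -0.1, -1.6]
gripper_width: 0.695
t 20.45 pos [0.5423 0.033  0.2035] F [ 0.0641 -0.0833 -1.5629] w 0.6946918374053446 
axes [[0.305, 0.05, -0.951], [-0.935, -0.174, -0.309], [-0.181, 0.983, -0.006]] q [ 0.6043  0.8156 -0.1924  1.5593 -0.99    1.9206 -0.4018]
tool shift [-0.0015 -0.0002  0.    ]
```

```bash
python3 -m handwheel '[[-1,[0,0,0],[0,0,0.13]],[-1,[0,0,0],[0,0,0.13]],[-1,[0,0,0],[0,0,0.1]],[-1,[0,0,0],[0,0,0.1]],[-1,[0,0,0],[0,0,0.1]],[-1,[0,0,0],[0,0,0.1]],[-1,[0,0,0],[0,0,0.1]],[-1,[0,0,0],[0,0,0.1]],[-1,[0,0,0],[0,0,0.1]],[-1,[0,0,0],[0,0,0.1]],[-1,[0,0,0],[0,0,0.1]],[-1,[0,0,0],[0,0,0]]]';  python3 -m handwheel '[[-1,[0,0,0],[0,0,0.05]],[-1,[0,0,0],[0,0,0.05]],[-1,[0,0,0],[0,0,0]],[-1,[0,0,0],[0,0,0]],[-1,[0,0,0],[0,0,0]],[-1,[0,0,0],[0,0,0]]]'; python3 go.py '[0.542,0.033,0.205]'; python3 - <<'E'
from h import *
np.set_printoptions(precision=3,suppress=True)
im=[]
for n in('top','side'):
    p,d=camera(n);c,m=blobs(p,(100,120,60),(118,255,255),(200,140,420,420),8)
    for q,s in c:
        o,r=ray(n,[q]);print(n,q,s,(o+r*d[int(q[1]),int(q[0])])[0])
    im.append(p[150:310,220:400,::-1])
cv2.imwrite('pics/v7.png',cv2.resize(np.hstack(im),None,fx=2.2,fy=2.2))
E
```

```text
clock: 21.95
eef_pos: [0.5421, 0.0328, 0.2037]
orientation: [-0.31, 0.637, 0.679, 0.189]
force: [-0.6, 1.1, 0.1]
gripper_width: 0.694
clock: 22.7
eef_pos: [0.5419, 0.0327, 0.2036]
orientation: [-0.277, 0.653, 0.688, 0.154]
force: [-0.1, -0.4, -1.2]
gripper_width: 0.696
t 22.7 pos [0.5419 0.0327 0.2036] F [-0.1226 -0.3525 -1.2178] w 0.6958934535257799 
axes [[-0.798, -0.15, -0.583], [-0.574, -0.101, 0.812], [-0.181, 0.984, -0.006]] q [ 0.4807  0.8045 -0.0232  1.5656 -1.0623  1.9889 -1.6133]
tool shift [-0.001   0.0011  0.0003]
top [314.2 215.8] [312, 215, 6, 3, 15] [ 0.636 -0.034  0.075]
top [303.3 225. ] [300, 222, 8, 8, 46] [ 0.617 -0.012  0.073]
top [280.9 236.9] [280, 235, 4, 6, 14] [0.592 0.032 0.078]
top [314.6 248.4] [307, 240, 13, 22, 84] [ 0.558 -0.036  0.217]
side [379.4 172.7] [358, 164, 44, 18, 632] [0.829 0.231 0.026]
side [295.6 181.9] [290, 174, 12, 14, 57] [ 0.558 -0.036  0.212]
side [405.2 236. ] [404, 235, 4, 3, 10] [ 0.814 -0.045  0.034]
```

View pics/v7.png

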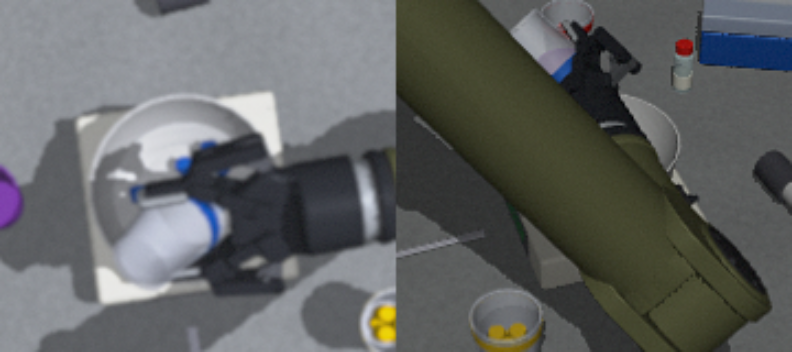

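The cup (left half, (165,240)) looks empty apart from its blue band. Caps show in the dish at (185,160), (210,150) and (137,190), with the rest hidden by the gripper. I'll raise it, roll upright and count.

```bash
python3 -m handwheel '[[-1,[-0.02,0.028,0],[0,0,0]],[-1,[-0.02,0.028,0],[0,0,0]],[-1,[0,0,0],[0,0,-0.18]],[-1,[0,0,0],[0,0,-0.18]],[-1,[0,0,0],[0,0,-0.18]],[-1,[0,0,0],[0,0,-0.18]],[-1,[0,0,0],[0,0,-0.18]],[-1,[0,0,0],[0,0,-0.18]],[-1,[0,0,0],[0,0,-0.18]],[-1,[0,0,0],[0,0,-0.18]],[-1,[0,0,0],[0,0,-0.18]],[-1,[0,0,0],[0,0,-0.18]]]' >/dev/null; python3 -m handwheel '[[-1,[0,0,0],[0,0,-0.18]],[-1,[0,0,0],[0,0,-0.18]],[-1,[0,0,0],[0,0,-0.18]],[-1,[0,0,0],[0,0,-0.08]],[-1,[0,0,0],[0,0,0]],[-1,[0,0,0],[0,0,0]]]' ; python3 go.py '[0.454,0.243,0.2443,0.984,0.181,0,-0.149,0.807,-0.571]'; python3 - <<'E'
from h import *
np.set_printoptions(precision=3,suppress=True)
for n in('top','side'):
    p,d=camera(n);c,m=blobs(p,(100,110,50),(118,255,255),(120,140,420,420),6)
    for q,s in c:
        o,r=ray(n,[q]);print(n,q,s,(o+r*d[int(q[1]),int(q[0])])[0])
E
```

```text
clock: 25.05
eef_pos: [0.5417, 0.033, 0.2723]
orientation: [0.709, 0.029, -0.099, -0.698]
force: [-0.2, 0.4, -1.1]
gripper_width: 0.698
t 25.05 pos [0.5417 0.033  0.2723] F [-0.2364  0.4431 -1.0876] w 0.6979816027016182 
axes [[0.979, 0.179, -0.101], [-0.098, -0.024, -0.995], [-0.181, 0.984, -0.006]] q [ 0.7624  0.748  -0.4107  1.5568 -0.9517  1.8903  0.6039]
tool shift [-0.0454  0.0314  0.2225]
turn [-0.6014  0.0295 -0.0979]
top [178.6 148.8] [151, 140, 43, 18, 223] [0.77  0.247 0.075]
top [315.  219.3] [312, 218, 6, 3, 13] [ 0.602 -0.036  0.257]
top [320.7 223.3] [318, 222, 6, 4, 18] [ 0.621 -0.047  0.076]
top [285.6 249.5] [280, 235, 18, 34, 78] [0.547 0.008 0.309]
side [379.3 172.7] [358, 164, 44, 18, 640] [0.827 0.225 0.031]
side [405.2 236. ] [404, 235, 4, 3, 10] [ 0.812 -0.049  0.037]
```

```bash
python3 -m handwheel '[[-1,[-0.009,0.004,0.045],[0,0,-0.1]],[-1,[-0.009,0.004,0.045],[0,0,0]],[-1,[-0.009,0.004,0.045],[0,0,0]],[-1,[-0.009,0.004,0.045],[0,0,0]],[-1,[-0.009,0.004,0.043],[0,0,0]],[-1,[0,0,0],[0,0,0]],[-1,[0,0,0],[0,0,0]]]' ; python3 go.py '[0.454,0.243,0.2443,0.984,0.181,0,-0.149,0.807,-0.571]'; python3 - <<'E'
from h import *
np.set_printoptions(precision=3,suppress=True)
for n in('top','side'):
    p,d=camera(n);c,m=blobs(p,(100,110,50),(118,255,255),(100,140,420,420),6)
    for q,s in c:
        o,r=ray(n,[q]);print(n,q,s,(o+r*d[int(q[1]),int(q[0])])[0])
    cv2.imwrite(f'pics/d_{n}.png',p[...,::-1])
a=cv2.imread('pics/d_top.png')
cv2.imwrite('pics/v8.png',cv2.resize(a[180:300,120:360],None,fx=3.2,fy=3.2,interpolation=cv2.INTER_CUBIC))
E
```

```text
clock: 26.02
eef_pos: [0.4573, 0.2438, 0.252]
orientation: [0.707, 0.064, -0.064, -0.702]
force: [1.0, -0.0, -1.3]
gripper_width: 0.7
t 26.025 pos [0.4573 0.2438 0.252 ] F [ 1.032  -0.0053 -1.2624] w 0.7000488023354562 
axes [[0.984, 0.18, 0.0], [0.002, -0.006, -1.0], [-0.18, 0.984, -0.007]] q [ 0.6615  0.5751 -0.5559  1.9653 -1.1061  1.5767  0.8472]
tool shift [-0.0034  0.0077 -0.0001]
turn [-0.6013 -0.0015  0.0003]
top [178.7 148.8] [151, 140, 43, 18, 220] [0.771 0.248 0.073]
top [317.5 221.1] [311, 214, 14, 15, 92] [ 0.626 -0.04   0.075]
top [303.  224.8] [300, 222, 7, 7, 41] [ 0.617 -0.012  0.079]
top [321.6 238.9] [315, 233, 14, 13, 83] [ 0.591 -0.049  0.061]
top [282.6 237.6] [279, 235, 8, 7, 39] [0.591 0.029 0.077]
side [379.4 172.8] [358, 164, 44, 18, 640] [0.828 0.228 0.028]
side [307.7 214.5] [304, 211, 8, 8, 44] [0.593 0.022 0.075]
side [322.  224.5] [319, 221, 7, 8, 50] [ 0.62  -0.016  0.072]
side [328.3 231. ] [322, 226, 13, 10, 77] [ 0.63  -0.039  0.071]
side [311.6 234.7] [306, 231, 14, 7, 60] [ 0.59  -0.05   0.075]
side [405.2 236. ] [404, 235, 4, 3, 10] [ 0.815 -0.043  0.032]
```

View pics/v8.png

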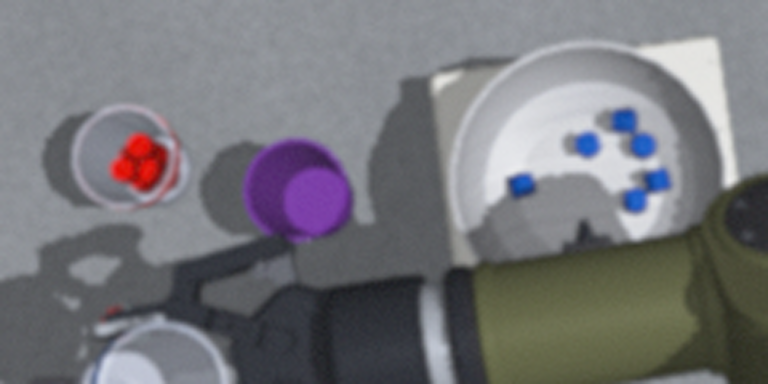

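All six caps lie in the dish, at crop (585,145), (625,120), (643,145), (520,185), (657,180) and (635,200). That was my 12th picture, so I'll check by numbers from here on. I'll put the cup back where it stood: pitch back first, then descend.

```bash
python3 -m handwheel '[[-1,[-0.0034,0,0],[-0.12,0,0]],[-1,[0,0,0],[-0.12,0,0]],[-1,[0,0,0],[-0.12,0,0]],[-1,[0,0,0],[-0.12,0,0]],[-1,[0,0,0],[-0.12,0,0]],[-1,[0,0,0],[0,0,0]],[-1,[0,0,0],[0,0,0]]]' >/dev/null; python3 go.py '[0.4543,0.2431,0.045,0.984,0.180,0.001,-0.148,0.809,-0.569]'
```

```text
t 27.0 pos [0.4536 0.2425 0.2513] F [ 0.418  -0.8492  0.0443] w 0.6969955992453405 
axes [[0.984, 0.179, -0.001], [0.101, -0.559, -0.823], [-0.148, 0.809, -0.568]] q [ 0.5701  0.1722 -0.5455  1.9255 -0.8633  1.415   0.5012]
tool shift [0.0009 0.1695 0.1176]
turn [-0.0009 -0.0002 -0.002 ]
```

```bash
python3 -m handwheel '[[-1,[0.001,0.0339,0.0235],[0,0,0]],[-1,[0,0.0339,0.0235],[0,0,0]],[-1,[0,0.0339,0.0235],[0,0,0]],[-1,[0,0.0339,0.0235],[0,0,0]],[-1,[0,0.0339,0.0235],[0,0,0]],[-1,[0,0,0],[0,0,0]],[-1,[0,0.0082,0.0057],[0,0,0]],[-1,[0,0.0041,0.0028],[0,0,0]],[-1,[0,0,0],[0,0,0]],[-1,[0,0,0],[0,0,0]]]' ; python3 go.py '[0.4543,0.2431,0.025,0.984,0.180,0.001,-0.148,0.809,-0.569]'
```

```text
clock: 28.25
eef_pos: [0.455, 0.2437, 0.0314]
orientation: [0.882, 0.081, -0.041, -0.462]
force: [-0.1, 0.9, -1.3]
gripper_width: 0.696
t 28.25 pos [0.455  0.2437 0.0314] F [-0.0632  0.9231 -1.2656] w 0.6956328342828902 
axes [[0.984, 0.181, 0.002], [0.104, -0.56, -0.822], [-0.148, 0.808, -0.57]] q [ 0.5106  0.546  -0.5084  2.0284 -0.8046  1.0553  0.7834]
tool shift [-0.0008  0.0055  0.0033]
turn [ 0.0011 -0.0004  0.0009]
```

```bash
for i in 1; do python3 -m handwheel '[[-1,[-0.0005,0.0033,0.0023],[0,0,0]],[-1,[0,0,0],[0,0,0]]]'|grep -E 'pos|force'; python3 -m handwheel '[[-1,[0,0.0012,0.0009],[0,0,0]],[-1,[0,0,0],[0,0,0]],[-1,[0,0,0],[0,0,0]]]'|grep -E 'pos|force'; python3 -m handwheel '[[-1,[0,0.0008,0.0006],[0,0,0]],[-1,[0,0,0],[0,0,0]],[-1,[0,0,0],[0,0,0]]]'|grep -E 'pos|force';done
```

```text
eef_pos: [0.4539, 0.2436, 0.0266]
force: [0.2, 0.9, -0.3]
eef_pos: [0.4541, 0.2437, 0.0252]
force: [0.2, -0.2, -0.6]
eef_pos: [0.4541, 0.244, 0.025]
force: [-0.8, -1.7, 5.4]
```

Bench contact came at the same height (0.025) and with the same force as at the grasp. I'll release and back straight out.

```bash
python3 -m handwheel '[[0.6,[0,0,0],[0,0,0]],[0.8,[0,0,0],[0,0,0]],[1,[0,0,0],[0,0,0]],[1,[0,0,0],[0,0,0]],[1,[0,0,0],[0,0,0]],[1,[0,0,-0.02],[0,0,0]],[1,[0,0,-0.03],[0,0,0]],[1,[0,0,-0.04],[0,0,0]],[1,[0,0,-0.05],[0,0,0]],[1,[0,0,-0.05],[0,0,0]],[1,[0,0,-0.05],[0,0,0]],[1,[0,0,0],[0,0,0]]]'; python3 go.py '[0.434,0.317,0.25,0.94,0.34,0,0,0,-1]'; python3 - <<'E'
from h import *
np.set_printoptions(precision=4,suppress=True)
def fit(p,d,n,box,zl,zh):
    x0,y0,x1,y1=box;v,u=np.mgrid[y0:y1,x0:x1];o,r=ray(n,np.c_[u.ravel(),v.ravel()]);Q=o+r*d[y0:y1,x0:x1].ravel()[:,None]
    Q=Q[(Q[:,2]>zl)&(Q[:,2]<zh)];(a,b),rr=cv2.minEnclosingCircle(Q[:,:2].astype(np.float32))
    pl=np.linalg.lstsq(np.c_[Q[:,:2]-Q[:,:2].mean(0),np.ones(len(Q))],Q[:,2],rcond=None)[0]
    return len(Q),round(a,4),round(b,4),round(rr,4),pl
b,d=camera('top')
print('cup',fit(b,d,'top',(168,278,214,324),.066,.09))
t=np.load('pics/top0.npz');print('was',fit(t['p'],t['d'],'top',(168,278,214,324),.066,.09))
print('vial',fit(b,d,'top',(148,272,168,290),.055,.09))
E
```

```text
clock: 30.75
eef_pos: [0.4921, 0.0456, 0.1621]
orientation: [0.883, 0.079, -0.039, -0.46]
force: [0.3, -0.2, -0.1]
gripper_width: 1.004
t 30.75 pos [0.4921 0.0456 0.1621] F [ 0.343  -0.219  -0.0577] w 1.0039663473795175 
axes [[0.985, 0.175, 0.004], [0.103, -0.564, -0.82], [-0.141, 0.807, -0.573]] q [ 0.7108  0.442  -0.3828  1.7783 -0.6505  1.5156  0.7301]
tool shift [-0.0095 -0.231   0.1769]
turn [-0.958  -0.0859 -0.1563]
cup (225, 0.4599, 0.2114, 0.0332, array([-0.0076, -0.0091,  0.0734]))
was (223, 0.4593, 0.2108, 0.0333, array([-0.0076, -0.0149,  0.0737]))
vial (95, 0.4992, 0.2805, 0.0109, array([-0.0107,  0.0269,  0.0655]))
```

The cup stands upright in its old place, within 1 mm, and the vial is unmoved. Now I'll go up, turn the tool down and shut the jaws for the count button.

```bash
python3 -m handwheel '[[-1,[0,-0.041,-0.029],[0,0,0]],[-1,[0,-0.041,-0.029],[0,0,0]],[-1,[0,0,0],[-0.16,0,0]],[-1,[0,0,0],[-0.16,0,0]],[-1,[0,0,0],[-0.16,0,0]],[-1,[0,0,0],[-0.16,0,0]],[-1,[0,0,0],[-0.16,0,0]],[-1,[0,0,0],[-0.16,0,0]],[-1,[0,0,0],[0,0,0]],[-1,[0,0,0],[0,0,0]]]' >/dev/null; python3 go.py '[0.434,0.317,0.25,0.984,0.178,0,0,0,-1]'
```

```text
t 32.05 pos [0.489  0.0489 0.2602] F [ 0.2203 -0.3587 -0.0027] w 0.000796413998726964 
axes [[0.983, 0.182, -0.002], [0.182, -0.983, -0.006], [-0.003, 0.006, -1.0]] q [ 0.424  -0.0152 -0.5621  1.7487 -0.0143  1.4078  0.047 ]
tool shift [-0.0054 -0.2735  0.0119]
turn [-0.0061  0.0017  0.0036]
```

```bash
python3 -m handwheel '[[-1,[-0.001,-0.05,0],[0,0,0]],[-1,[-0.001,-0.05,0],[0,0,0]],[-1,[-0.001,-0.05,0],[0,0,0]],[-1,[-0.001,-0.05,0],[0,0,0]],[-1,[-0.001,-0.05,0],[0,0,0]],[-1,[0,-0.0235,0],[-0.006,0.0017,0]],[-1,[0,0,0],[0,0,0]],[-1,[0,0,0],[0,0,0]]]' >/dev/null; python3 go.py '[0.434,0.317,0.075,0.984,0.178,0,0,0,-1]'
```

```text
t 33.05 pos [0.4365 0.3145 0.2618] F [ 0.011  -0.1595  0.6448] w -0.00016647300578783786 
axes [[0.984, 0.177, 0.0], [0.177, -0.984, 0.002], [0.001, -0.002, -1.0]] q [ 0.1062  0.1272 -0.844   1.639   0.0978  1.4192 -0.5703]
tool shift [-0.0021 -0.0032  0.1868]
turn [ 0.0018 -0.0002 -0.0007]
```

```bash
python3 -m handwheel '[[-1,[-0.002,-0.003,0.05],[0,0,0]],[-1,[0,0,0.05],[0,0,0]],[-1,[0,0,0.05],[0,0,0]],[-1,[0,0,0.036],[0,0,0]],[-1,[0,0,0],[0,0,0]],[-1,[0,0,0],[0,0,0]]]' >/dev/null; python3 go.py '[0.434,0.317,0.042]'; python3 - <<'E'
from h import *
np.set_printoptions(precision=3,suppress=True)
for n,box in(('side',(205,115,270,185)),('top',(100,280,190,350))):
    p,d=camera(n);c,m=blobs(p,(60,120,50),(85,255,255),box,5);print(n,c)
    x0,y0,x1,y1=box;v,u=np.mgrid[y0:y1,x0:x1];o,r=ray(n,np.c_[u.ravel(),v.ravel()]);Q=o+r*d[y0:y1,x0:x1].ravel()[:,None]
    k=(Q[:,2]>.08)&(Q[:,2]<.115)&(abs(Q[:,0]-.434)<.05)&(abs(Q[:,1]-.317)<.05)
    if k.sum()>3: print('finger',k.sum(),Q[k].min(0),Q[k].max(0),Q[k].mean(0))
E
```

```text
t 33.8 pos [0.4348 0.3189 0.0781] F [0.2108 0.404  0.5898] w 0.0031769850099447995 
axes [[0.984, 0.179, 0.004], [0.179, -0.984, 0.001], [0.004, 0.0, -1.0]] q [ 0.0355  0.2987 -0.8161  1.8701  0.2493  1.074  -0.6985]
tool shift [-0.0013  0.0017  0.0361]
side [(array([233.9, 161.9]), [228, 158, 12, 9, 84])]
finger 63 [0.422 0.304 0.096] [0.449 0.322 0.115] [0.436 0.31  0.106]
top [(array([140.5, 313.2]), [133, 305, 15, 17, 178])]
finger 50 [0.421 0.307 0.095] [0.448 0.315 0.115] [0.436 0.31  0.106]
```

The finger is centred over the green button at about (0.436, 0.318). I'll press it.

```bash
python3 -m handwheel '[[-1,[0,0,0.02],[0,0,0]],[-1,[0,0,0.015],[0,0,0]],[-1,[0,0,0.005],[0,0,0]],[-1,[0,0,0.004],[0,0,0]],[-1,[0,0,0],[0,0,0]],[-1,[0,0,0],[0,0,0]]]'| grep -E 'pos|force'; python3 -m handwheel '[[-1,[0,0,0.003],[0,0,0]],[-1,[0,0,0],[0,0,0]],[-1,[0,0,0],[0,0,0]]]'| grep -E 'pos|force'
```

```text
eef_pos: [0.4335, 0.3194, 0.033]
force: [-1.6, -2.8, 4.3]
eef_pos: [0.4338, 0.3196, 0.0311]
force: [-4.5, -4.3, 13.2]
```

It bottomed out just as the tare button did: 13 N at 0.031. I'll release, rise clear and run the final checks.

```bash
python3 -m handwheel '[[-1,[0,0,-0.015],[0,0,0]],[-1,[0,0,-0.05],[0,0,0]],[-1,[0,0,-0.06],[0,0,0]],[-1,[0,0,-0.06],[0,0,0]],[-1,[0,0.06,0],[0,0,0]],[-1,[0,0.06,0],[0,0,0]],[-1,[0,0,0],[0,0,0]],[-1,[0,0,0],[0,0,0]],[-1,[0,0,0],[0,0,0]]]'| grep -E 'pos|force'; python3 - <<'E'
from h import *
np.set_printoptions(precision=4,suppress=True)
def pts(z,n,box):
    x0,y0,x1,y1=box;v,u=np.mgrid[y0:y1,x0:x1];o,r=ray(n,np.c_[u.ravel(),v.ravel()]);return o+r*z[y0:y1,x0:x1].ravel()[:,None]
p,d=camera('top');t=np.load('pics/top0.npz');s,ds=camera('side');s0=np.load('pics/side0.npz')
for nm,box,zl,zh in [('cup',(168,278,214,324),.066,.09),('yellow_cup',(380,276,420,318),.066,.09),('red_cup',(140,210,182,248),.066,.09),('vial_c',(148,272,168,290),.055,.09),('vial_b',(425,278,446,296),.055,.09),('vial_a',(190,158,214,182),.055,.09),('tare',(420,244,444,270),.045,.065),('count',(126,300,152,328),.045,.065),('off',(450,298,476,324),.045,.065),('torch',(285,115,378,160),.015,.06),('spatula',(300,295,325,372),-.01,.02)]:
    out=[]
    for z in(t['d'],d):
        Q=pts(z,'top',box);Q=Q[(Q[:,2]>zl)&(Q[:,2]<zh)];out.append((len(Q),Q.mean(0).round(4) if len(Q) else None))
    print(nm,out)
for n,im in(('top',p),('side',s)):
    print(n,[(c.tolist(),a[4]) for c,a in blobs(im,(100,110,50),(118,255,255),(255,185,352,285),6)[0]],'green',blobs(im,(60,120,50),(85,255,255),(100,140,260,350),20)[0])
E
```

```text
eef_pos: [0.4543, 0.2033, 0.215]
force: [-0.4, 0.0, 0.1]
cup [(223, array([0.4596, 0.214 , 0.0737])), (207, array([0.4606, 0.2112, 0.0734]))]
yellow_cup [(208, array([ 0.4762, -0.2112,  0.0742])), (209, array([ 0.4764, -0.2112,  0.0741]))]
red_cup [(234, array([0.6053, 0.2837, 0.073 ])), (240, array([0.6052, 0.284 , 0.0732]))]
vial_c [(96, array([0.4992, 0.2798, 0.0657])), (0, None)]
vial_b [(96, array([ 0.4987, -0.2805,  0.0661])), (92, array([ 0.4988, -0.2807,  0.0664]))]
vial_a [(94, array([0.735 , 0.2012, 0.0656])), (93, array([0.7351, 0.2014, 0.0654]))]
tare [(196, array([ 0.5598, -0.2752,  0.0525])), (197, array([ 0.5599, -0.2753,  0.0521]))]
count [(202, array([0.4333, 0.3199, 0.0518])), (0, None)]
off [(204, array([ 0.4517, -0.3388,  0.0526])), (206, array([ 0.4516, -0.3386,  0.0526]))]
torch [(1197, array([ 0.8114, -0.0612,  0.0315])), (1197, array([ 0.8114, -0.0611,  0.0315]))]
spatula [(1919, array([ 0.3974, -0.0333,  0.0013])), (1918, array([ 0.3974, -0.0333,  0.0013]))]
top [([317.6, 221.2], 91), ([303.0, 224.8], 41), ([321.5, 239.1], 85), ([282.7, 237.6], 36)] green []
side [([307.7, 214.3], 42), ([322.0, 224.5], 50), ([328.4, 230.9], 77), ([311.4, 234.7], 60)] green [(array([234., 162.]), [229, 158, 11, 9, 83])]
```

The arm hides vial_c and the count button from above. I'll move it aside and recheck those two.

```bash
python3 -m handwheel '[[-1,[0,0.055,-0.01],[0,0,0]],[-1,[0,0.055,-0.01],[0,0,0]],[-1,[0,0.055,-0.01],[0,0,0]],[-1,[0,0.055,-0.01],[0,0,0]],[-1,[0,0,0],[0,0,0]],[-1,[0,0,0],[0,0,0]]]'| grep -E 'pos|force'; python3 - <<'E'
from h import *
np.set_printoptions(precision=4,suppress=True)
p,d=camera('top')
for nm,(x0,y0,x1,y1),zl,zh in [('cup',(168,278,214,324),.066,.09),('vial_c',(148,272,168,290),.055,.09),('count',(126,300,152,328),.045,.065)]:
    v,u=np.mgrid[y0:y1,x0:x1];o,r=ray('top',np.c_[u.ravel(),v.ravel()]);Q=o+r*d[y0:y1,x0:x1].ravel()[:,None]
    Q=Q[(Q[:,2]>zl)&(Q[:,2]<zh)];print(nm,len(Q),Q.mean(0) if len(Q) else None)
print(state()['clock'])
E
```

```text
eef_pos: [0.4944, -0.0136, 0.2548]
force: [-0.6, 0.9, -0.6]
cup 227 [0.4594 0.2145 0.0734]
vial_c 95 [0.4993 0.2798 0.0657]
count 201 [0.4332 0.3199 0.052 ]
37.05
```

```bash
python3 -c "
from plant import hand_in; print(hand_in())"
```

```text
the job is handed in; nothing more can be done
None
```

I handed the job in at 37 s of the 72 s limit, with every step done in order. No verdict was reported.

- **Tare:** I pressed the yellow button until the force jumped to 14 N with the dish still empty. It came back out before I touched the cup.
- **Pour:** I gripped the cup from the side, rolled it over the dish and set it back on its old spot. A first roll the other way would have run joint 7 out of range, so I reversed it before any caps moved.
- **Count:** I pressed the green button until it bottomed at 13 N, then released it.

**Last checks**
- All six caps were visible in the dish before I pressed count. Afterwards the cap blobs were in the same places in both cameras.
- All three buttons are out, with tops at 0.052–0.053 m.
- The cup is upright within 1 mm of its start.
- Red and yellow cups, vials, torch and spatula all moved less than 1 mm in the depth data. The arm is clear of everything.

**What disagreed**
- The reported tool position was about 32 mm further along the tool axis than the true grasp point. I found this when the first tare descent met nothing, and corrected for it in both presses and the grasp.
- The two cameras differed by 3–10 mm in position. I averaged them, and camera checks of the tool before both presses and the grasp confirmed the alignment.

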